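Transfer four microscope objectives to the storage rack in the same order

ROBOT

A 7-joint arm with a two-finger parallel gripper is mounted at the origin on the work surface. World frame = base frame: x ahead of the robot, y to its left, z up, the work surface at z = 0. Lengths are in mm, angles in rad, forces in N, time in s.
With the tool pointing down it reaches from about 425 to 950 mm from the base axis. Payload 4.7 kg.
Tool frame: the origin (TCP) lies on the centre line of the jaws, within the pads' length; the fingertips stand 19 mm ahead of it and the grasp point (between the pads) is the TCP; x points along the fingers, z is the direction in which the jaws open and shut, and the axes are right-handed (so a half turn about x gives the same grasp; the last joint's range is limited). The gripper opens to 87 mm and grips with 3 to 60 N. Pads are 19 mm wide; open, the fingers measure 117 mm over their backs; the gripper's body (75 mm by 190 mm) begins 51 mm behind the grasp point.
Start: joints at [-1.249, 0.469, -0.049, 1.532, 0.024, 1.141, -0.082], TCP at [231.924, 633.925, 216.873] pointing down, gripper open.
Joint ranges: [-2.59, 2.59], [-0.33, 1.99], [-1.39, 1.29], [0.1, 2.45], [-1.04, 4.18], [0.21, 1.99], [-2.66, 2.66]. Speed limits (rad/s): [2.57, 2.57, 3.14, 3.14, 3.14, 3.14, 3.14].

INTERFACE

Orientations are given as a 3x3 rotation matrix whose columns are the frame's x, y, z axes.
In Python, from plant import env gives the robot as it stands.
- The arm moves only by the tool drive_tool, never from a script. Its argument "plan" is a list of rows, each a list of 2 entries, a list of its own where there are three numbers: the shift along the world's x, y, z in m, then the turn about the world's z in rad. A call has 1 to 10 rows; each row shifts and turns the commanded pose from where the row before left it; what a row does not reach is not made up. A row lasts 1/10 s, in which the tool goes at most 50 mm and 8.59 degrees, less where a joint would pass 70% of its speed; a pose out of reach is approached as far as the arm can. A call is refused whole if a number of a shift passes 0.05 or a number of a turn 0.15, either way. A call with a gripper value outside its range is refused whole. "jaw" is the opening in per cent of the stroke, from 0 (shut) to 100 (fully open), set as the call begins (left out, the last holds). The fingers move at their own pace and stop on an object; the grip force is fixed at half the most. Time passes only in rows, so rows that do not move let the fingers close. It gives the time, the measured TCP pose, the force and the opening at its end, in the units of the state.
- env.get_state(): the state, without advancing time (a new reading comes with each control period).
- env.snapshot(name): name is "scene" or "side" or "wrist"; returns a dict with "frame" (384x512x3 uint8, red, green, blue), "camera_matrix" (3x3 intrinsics, pixels), "dist_coeffs" ([k1, k2, p1, p2, k3] as OpenCV has them; the pictures are not rectified), "rvec" (rotation vector, rad) and "tvec" (3), from world to camera coordinates, as OpenCV has them; the wrist camera has in their place "tool_from_camera" (4x4, takes a point from camera to tool coordinates, whose origin is the TCP and whose axes are the tool frame's). Camera axes: x right, y down, z forward; pixel columns grow to the right and rows downward; lengths in mm; the calibration is good to about 2 mm. A picture is of the moment at which its call begins: read the wrist's pose just before it. There is no depth.
- env.finish_job(): hands the job in, once; it reports no verdict.
The state is a dict: "time_s": time; "joints": joint angles; "qd": joint speeds; "joint_efforts": joint torques, N m; "tool_pos": TCP position; "tcp_rot": TCP orientation; "force": force on the tool from outside, world axes, zero at the start; "wrist_torque": the same for the moment, N m; "opening": finger opening in mm.
Only numpy, scipy, OpenCV 4.12 (cv2) and the standard library are available. Lean on these libraries where they do the work, as an engineer would, in place of code of your own. Each camera call takes 0.05 s, during which the arm holds its last target.

TASK

Move the four microscope objectives from the aluminium rack to the empty wooden rack, one in each cell, keeping their order: the objective next to the raised end plate of the aluminium rack goes next to the raised end plate of the wooden rack, and so on along the row. Keep them upright, nose up, and set each one down gently in the middle of its cell: they are optics, so do not drop or tip them.

Things in the scene. Friction and masses are not known exactly. Their poses are not given: they have to be found in the camera images.
- squat_mid (a point): the shortest and widest objective, broad blunt nose 26 mm wide: loose steel microscope objective, nose up, 52 mm high, barrel 34 mm in diameter from 6 to 35 mm above its foot, tapering above; the foot is a brass thread 24 mm wide, 6 high. Point: on its axis half-way up (26 mm above the foot); its z axis points up towards the nose. About 93 g, more or less.
- slim_mid (a point): the thinnest objective, narrow pointed nose 10 mm wide: loose steel microscope objective, nose up, 58 mm high, barrel 24 mm in diameter from 6 to 39 mm above its foot, tapering above; the foot is a brass thread 24 mm wide, 6 high. Point: on its axis half-way up (29 mm above the foot); its z axis points up towards the nose. About 83 g, more or less.
- stout_mid (a point): a thick objective with a broad black band low on the barrel and a narrow nose 12 mm wide: loose steel microscope objective, nose up, 64 mm high, barrel 31 mm in diameter from 6 to 44 mm above its foot, tapering above; the foot is a brass thread 24 mm wide, 6 high. Point: on its axis half-way up (32 mm above the foot); its z axis points up towards the nose. About 112 g, more or less.
- tall_mid (a point): the tallest objective, with a second black ring at mid-height, blunt nose 18 mm wide: loose steel microscope objective, nose up, 70 mm high, barrel 27 mm in diameter from 6 to 48 mm above its foot, tapering above; the foot is a brass thread 24 mm wide, 6 high. Point: on its axis half-way up (35 mm above the foot); its z axis points up towards the nose. About 102 g, more or less.
- squat_pad: fixed round black rubber pad, 42 mm wide and 2 mm thick, in the cell of the source rack where the squat objective stands at the start; origin at the centre of its underside. It stays there and so marks that objective's first place. The four pads look alike.
- slim_pad: fixed round black rubber pad, 42 mm wide and 2 mm thick, in the cell of the source rack where the slim objective stands at the start; origin at the centre of its underside. It stays there and so marks that objective's first place. The four pads look alike.
- stout_pad: fixed round black rubber pad, 42 mm wide and 2 mm thick, in the cell of the source rack where the stout objective stands at the start; origin at the centre of its underside. It stays there and so marks that objective's first place. The four pads look alike.
- tall_pad: fixed round black rubber pad, 42 mm wide and 2 mm thick, in the cell of the source rack where the tall objective stands at the start; origin at the centre of its underside. It stays there and so marks that objective's first place. The four pads look alike.
- source_rack: Fixed aluminium rack, 60 mm wide (x), 244 long (y -114 to +130). Four square cells in a row at y = +84, +28, -28, -84 mm, 52 mm inside, walls 4 mm thick, wall tops 11 mm above the table. Raised end: plate 34 mm high, 84 wide, 16 thick at its +y end. Origin: underside, middle of the row; z up. Any yaw. One objective in each cell, in any order, foot 6 mm above the table.
- target_rack: Fixed light-wood rack, empty at first, 60 mm wide (x), 244 long (y -114 to +130). Four square cells in a row at y = +84, +28, -28, -84 mm, 52 mm inside, walls 4 mm thick, wall tops 11 mm above the table. Raised end: plate 34 mm high, 84 wide, 16 thick at its +y end. Origin: underside, middle of the row; z up. Any yaw. Cell floors 6 mm above the table, a flat black disc marks each middle.
Not all that is in view belongs to the job. What is shaped like the tall_pad but white or yellow is not meant.

How it is judged:
By the outcome, as a careful person would: the job done as asked, in the order asked, and still so for the second after the job is handed in, with the robot touching nothing.
It also fails if it takes over 118 s, if anything falls off the work surface, if the arm or the gripper's body presses on something with over 40 N, if the wrist force passes 120 N, or if a joint passes its speed limit or range.

## Working session

There is one attempt and no reset: what is moved stays moved. The work goes in short steps, Python scripts to look and compute and a tool call to move; the robot and the scene stay as the last step left them, time stands still between calls to the robot, and variables do not carry over. Pictures are saved under pics/ and viewed, and the job is handed in when it is done.

Besides the shell and the picture viewer there is one more tool, called after ">>>" as name(argument=value, ...) on one line, values as JSON. drive_tool: Moves the arm, as the interface text tells. Its arguments: {"type":"object","properties":{"plan":{"type":"array"},"jaw":{"type":"number"}},"required":["plan"]}

```bash
ls; mkdir -p pics
python3 - <<'E'
from plant import env
import cv2,json
s=env.get_state();print({k:s[k] for k in ('time_s','tool_pos','tcp_rot','force','opening')})
for n in('scene','side','wrist'):
    d=env.snapshot(n);cv2.imwrite(f'pics/{n}0.png',d['frame'][:,:,::-1])
    print({k:v for k,v in d.items() if k!='frame'})
E
```

```text
pics
{'time_s': 0.0, 'tool_pos': array([231.7581279 , 633.32242131, 215.80943787]), 'tcp_rot': array([[-5.84820096e-04, -9.39110293e-01,  3.43615360e-01],
       [-1.82762239e-03,  3.43615848e-01,  9.39108518e-01],
       [-9.99998159e-01, -7.87895909e-05, -1.91729245e-03]]), 'force': array([ 0.18326512,  0.1902767 , -0.49611932]), 'opening': 87.23512713866873}
{'camera_matrix': array([[376.74931593,   0.        , 258.13827919],
       [  0.        , 376.74931593, 192.81683148],
       [  0.        ,   0.        ,   1.        ]]), 'dist_coeffs': array([-0.03078752,  0.        ,  0.        ,  0.        ,  0.        ]), 'rvec': array([ 1.09288932,  2.39610964, -0.98703165]), 'tvec': array([ 298.79429912, -239.9666187 , 1253.83037384])}
{'camera_matrix': array([[447.39289458,   0.        , 256.82749738],
       [  0.        , 447.39289458, 190.98580248],
       [  0.        ,   0.        ,   1.        ]]), 'dist_coeffs': array([-0.03130115,  0.        ,  0.        ,  0.        ,  0.        ]), 'rvec': array([ 2.27246835, -0.71113145,  0.26252477]), 'tvec': array([-400.11028679,  281.71022816,  762.16320483])}
{'camera_matrix': array([[345.30609745,   0.        , 247.09233729],
       [  0.        , 345.30609745, 188.62393542],
       [  0.        ,   0.        ,   1.        ]]), 'dist_coeffs': array([-0.07470942,  0.        ,  0.        ,  0.        ,  0.        ]), 'tool_from_camera': array([[ 1.86659975e-04, -2.67683392e-01,  9.63506911e-01,
        -1.68257498e+02],
       [-8.35363913e-04, -9.63506633e-01, -2.67683153e-01,
         7.31876806e+01],
       [ 9.99999634e-01, -7.54913173e-04, -4.03461170e-04,
         7.97306486e-02],
       [ 0.00000000e+00,  0.00000000e+00,  0.00000000e+00,
         1.00000000e+00]])}
```

View pics/scene0.png

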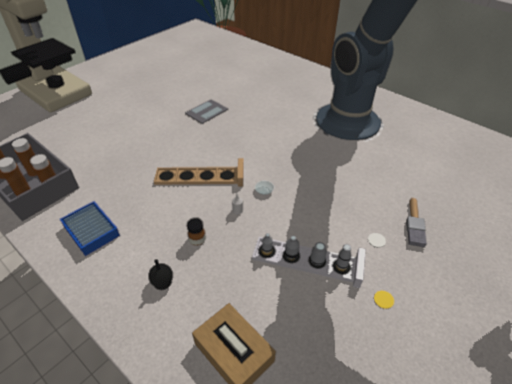

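View pics/side0.png

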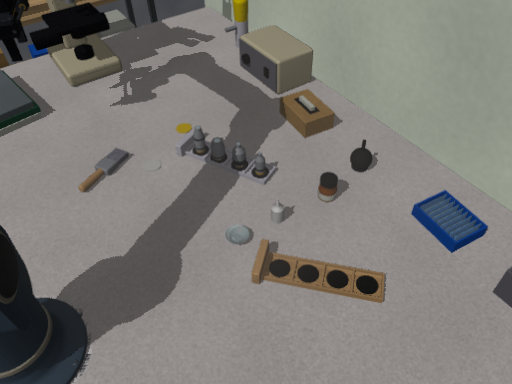

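View pics/wrist0.png

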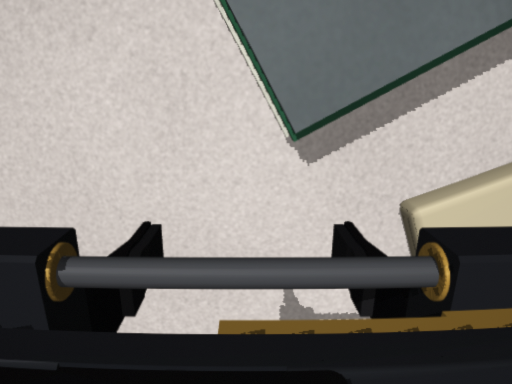

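```bash
cat > h.py <<'E'
import numpy as np,cv2
from plant import env
def ray(d,uv):
    n=cv2.undistortPoints(np.array([[uv]],float),d['camera_matrix'],d['dist_coeffs'])[0,0]
    c=np.array([*n,1.])
    if 'rvec' in d:
        R=cv2.Rodrigues(d['rvec'])[0]; return -R.T@d['tvec'],R.T@c
    T=d['T']; return T[:3,3],T[:3,:3]@c
def wrist():
    s=env.get_state(); d=env.snapshot('wrist'); W=np.eye(4);W[:3,:3]=s['tcp_rot'];W[:3,3]=s['tool_pos']
    d['T']=W@d['tool_from_camera']; return d
def onz(d,uv,z):
    o,r=ray(d,uv); return o+r*(z-o[2])/r[2]
def proj(d,P):
    P=np.atleast_2d(np.array(P,float))
    if 'rvec' in d: rv,tv=d['rvec'],d['tvec']
    else:
        I=np.linalg.inv(d['T']); rv=cv2.Rodrigues(I[:3,:3])[0];tv=I[:3,3]
    return cv2.projectPoints(P,rv,tv,d['camera_matrix'],d['dist_coeffs'])[0][:,0]
def crop(d,x0,y0,x1,y1,k,name):
    im=cv2.resize(d['frame'][y0:y1,x0:x1,::-1],None,fx=k,fy=k,interpolation=cv2.INTER_CUBIC)
    cv2.imwrite('pics/'+name,im)
E
python3 - <<'E'
from h import *
import pickle
d=env.snapshot('scene');e=env.snapshot('side');pickle.dump((d,e),open('cams.pkl','wb'))
crop(d,240,220,380,300,5,'s1.png');crop(e,165,110,285,190,6,'e1.png')
crop(d,145,150,255,195,7,'s2.png');crop(e,240,230,400,310,5,'e2.png')
E
```

```text
(no output)
```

View pics/s1.png

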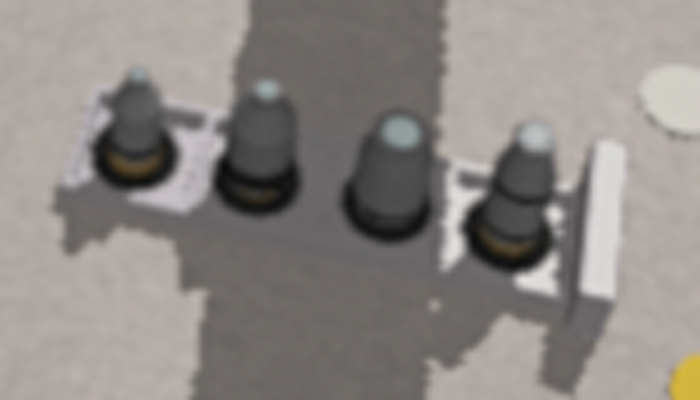

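View pics/e1.png

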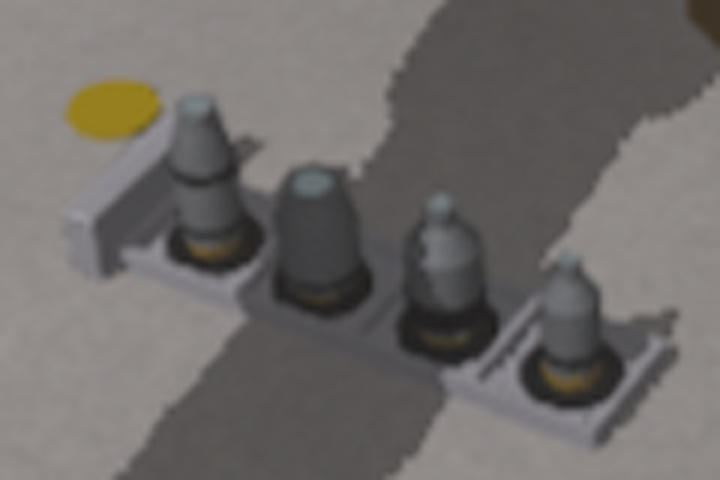

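View pics/s2.png

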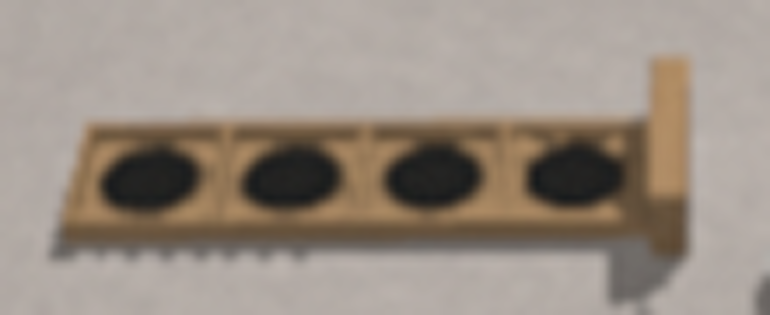

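View pics/e2.png

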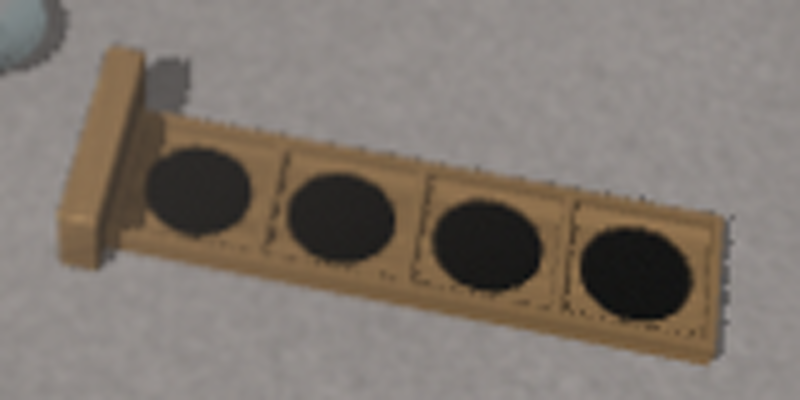

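```bash
cat > fit.py <<'E'
from h import *
import pickle
from scipy.optimize import least_squares
d,e=pickle.load(open('cams.pkl','rb'))
f=lambda L,k,x0,y0:np.array([[(u+.5)/k-.5+x0,(v+.5)/k-.5+y0] for u,v in L])
S1=f([(535,136),(402,131),(267,90),(138,74)],5,240,220)
E1=f([(196,104),(313,183),(441,205),(569,262)],6,165,110)
S2=f([(575,175),(433,176),(292,176),(150,178)],7,145,150)
E2=f([(199,191),(341,217),(487,245),(636,273)],5,240,230)
Y=[84,28,-28,-84]
def pts(p,z):
    c,s=np.cos(p[2]),np.sin(p[2]); return np.array([[p[0]-s*y,p[1]+c*y,zz] for y,zz in zip(Y,z)])
for S,E,z in((S1,E1,[76,58,70,64]),(S2,E2,[6]*4)):
    for a,U in((d,S),(e,E)):
        P=np.array([onz(a,u,zz) for u,zz in zip(U,z)]); print(P.round(1).tolist())
    v=P[0]-P[3]; p0=[*P[:,:2].mean(0),np.arctan2(-v[0],v[1])]
    r=least_squares(lambda p:np.r_[(proj(d,pts(p,z))-S).ravel(),(proj(e,pts(p,z))-E).ravel()],p0,x_scale=[1,1,.01])
    print(r.x,'res',r.fun.round(1)); print(pts(r.x,z).round(1).tolist())
E
python3 fit.py
```

```text
[[511.7, 290.8, 76.0], [533.6, 241.0, 58.0], [562.2, 188.4, 70.0], [588.4, 137.7, 64.0]]
[[512.4, 293.4, 76.0], [535.1, 242.6, 58.0], [561.8, 188.6, 70.0], [586.8, 137.8, 64.0]]
[5.48979595e+02 2.14812156e+02 4.65816633e-01] res [-0.3 -0.4 -1.2  0.5  0.7  0.2  1.2  0.   0.3  0.9  1.1  0.4 -0.4 -0.2
 -0.5 -0.4]
[[511.3, 289.9, 76.0], [536.4, 239.8, 58.0], [561.6, 189.8, 70.0], [586.7, 139.8, 64.0]]
[[462.4, -111.9, 6.0], [500.2, -153.9, 6.0], [537.2, -196.1, 6.0], [575.3, -237.6, 6.0]]
[[462.9, -109.6, 6.0], [500.5, -150.7, 6.0], [537.9, -192.7, 6.0], [575.4, -234.4, 6.0]]
[ 519.20794968 -172.56369124    0.73365862] res [0.3 0.4 0.5 0.4 0.4 0.6 0.6 0.5 0.2 0.2 0.3 0.4 0.3 0.2 0.2 0.2]
[[463.0, -110.2, 6.0], [500.5, -151.8, 6.0], [538.0, -193.4, 6.0], [575.5, -235.0, 6.0]]
```

>>> drive_tool(plan=[[[0.03,-0.039,0],-0.0754],[[0.03,-0.039,0],-0.0754],[[0.03,-0.039,0],-0.0754],[[0.03,-0.039,0],-0.0754],[[0.03,-0.039,0],-0.0754],[[0.03,-0.039,0],-0.0754],[[0.03,-0.039,0],-0.0754],[[0.03,-0.039,0],-0.0754],[[0.03,-0.039,0],-0.0754],[[0.03,-0.039,0],-0.0754]])

```text
time_s: 1.25
tool_pos: [532.8, 242.3, 217.1]
tcp_rot: [[0.0, -0.447, 0.895], [0.0, 0.895, 0.447], [-1.0, 0.0, 0.001]]
force: [0.9, 0.3, 0.5]
opening: 86.9
```

>>> drive_tool(plan=[[[0,0,0],0],[[0,0,0],0],[[0,0,0],0]])

```text
time_s: 1.55
tool_pos: [531.0, 245.4, 216.7]
tcp_rot: [[-0.001, -0.452, 0.892], [0.001, 0.892, 0.452], [-1.0, 0.001, -0.0]]
force: [-0.4, 0.7, -0.8]
opening: 87.3
```

Run:
```python
from h import *
import pickle
d=wrist();pickle.dump(d,open('w1.pkl','wb'))
s=env.get_state();z=s['tcp_rot'][:,2];print(s['time_s'],s['tool_pos'],np.arctan2(z[1],z[0]),s['tcp_rot'].round(3).tolist(),s['force'])
cv2.imwrite('pics/w1.png',d['frame'][:,:,::-1])
print(proj(d,[[511.3,289.9,76],[536.4,239.8,58],[561.6,189.8,70],[586.7,139.8,64]]))
```

```text
1.6 [530.80977001 245.79969814 216.67817185] 0.46937920989206516 [[-0.001, -0.452, 0.892], [0.001, 0.892, 0.452], [-1.0, 0.001, -0.0]] [ 0.15472584  0.36183543 -0.56336332]
[[250.02373126 122.06076922]
 [249.56483288 178.76048785]
 [249.49215554 236.84988241]
 [249.2166996  283.6983686 ]]
```

View pics/w1.png

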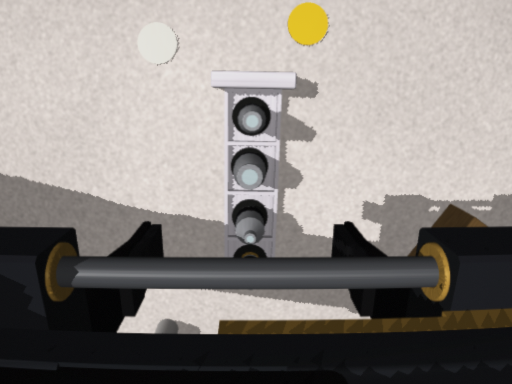

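Run:
```python
from h import *
import pickle
d=pickle.load(open('w1.pkl','rb'))
crop(d,200,60,310,180,5,'w1c.png');crop(d,200,140,310,260,5,'w1d.png')
```

```text
(no output)
```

View pics/w1c.png

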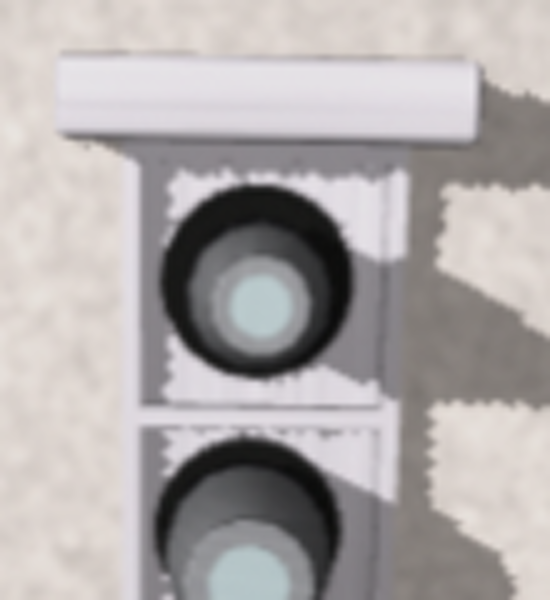

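View pics/w1d.png

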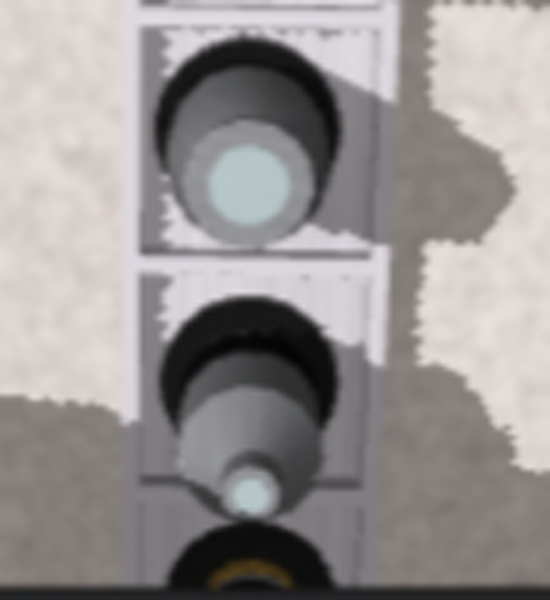

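Run:
```python
from h import *
import pickle
d=pickle.load(open('w1.pkl','rb'))
for n,u,z in(('tall',(251.8,120.2),76),('tallpad',(250.9,115.8),6),('squat',(249.4,176.4),58),('stout',(249.6,238.2),70)):print(n,onz(d,u,z).round(1))
```

```text
tall [512.  292.1  76. ]
tallpad [512.1 291.6   6. ]
squat [535.2 241.8  58. ]
stout [562.3 188.6  70. ]
```

>>> drive_tool(plan=[[[-0.01,0.024,0],0],[[-0.01,0.024,-0.02],0],[[0,0,-0.04],0],[[0,0,-0.04],0],[[0,0,0],0],[[0,0,0],0],[[0,0,0],0]])

```text
time_s: 2.3
tool_pos: [513.2, 293.2, 119.2]
tcp_rot: [[0.003, -0.45, 0.893], [0.002, 0.893, 0.45], [-1.0, 0.001, 0.004]]
force: [0.7, 0.4, -0.1]
opening: 87.2
```

```bash
cat > st.py <<'E'
from h import *
s=env.get_state();z=s['tcp_rot'][:,2];print(s['time_s'],s['tool_pos'].round(1),np.arctan2(z[1],z[0]).round(3),s['force'].round(1),s['opening'])
E
python3 st.py;python3 st.py
```

```text
2.3 [513.2 293.2 119.2] 0.467 [ 0.7  0.4 -0.1] 87.24220329017089
2.3 [513.2 293.2 119.2] 0.467 [ 0.7  0.4 -0.1] 87.24220329017089
```

>>> drive_tool(plan=[[[0,0,-0.03],0],[[0,0,-0.03],0],[[0,0,-0.017],0],[[0,0,0],0],[[0,0,0],0],[[0,0,0],0],[[0,0,0],0]])

```text
time_s: 3.0
tool_pos: [513.0, 292.5, 41.6]
tcp_rot: [[0.003, -0.449, 0.893], [0.002, 0.893, 0.449], [-1.0, 0.001, 0.003]]
force: [0.1, -0.4, 0.6]
opening: 87.4
```

>>> drive_tool(plan=[[[0,0,0],0],[[0,0,0],0],[[0,0,0],0],[[0,0,0],0],[[0,0,0],0],[[0,0,0],0],[[0,0,0],0],[[0,0,0],0],[[0,0,0],0],[[0,0,0],0]], jaw=0)

```text
time_s: 4.0
tool_pos: [512.0, 292.0, 39.9]
tcp_rot: [[0.0, -0.449, 0.893], [0.0, 0.893, 0.449], [-1.0, 0.0, 0.0]]
force: [0.2, -0.1, -0.6]
opening: 25.4
```

>>> drive_tool(plan=[[[0,0,0.01],0],[[0,0,0.02],0],[[0,0,0.03],0],[[0,0,0.03],0],[[0,0,0.03],0],[[0,0,0],0]])

```text
time_s: 4.6
tool_pos: [514.6, 293.3, 165.0]
tcp_rot: [[0.008, -0.449, 0.893], [0.005, 0.894, 0.449], [-1.0, 0.001, 0.009]]
force: [1.6, -0.9, -0.5]
opening: 25.8
```

>>> drive_tool(plan=[[[-0.001,-0.03,0.005],0.0268],[[-0.001,-0.045,0.005],0.0268],[[-0.001,-0.045,0.005],0.0268],[[-0.001,-0.045,0.005],0.0268],[[-0.001,-0.045,0.005],0.0268],[[-0.001,-0.045,0.005],0.0268],[[-0.001,-0.045,0.005],0.0268],[[-0.001,-0.045,0.005],0.0268],[[-0.002,-0.045,0.005],0.0268],[[-0.002,-0.045,0.005],0.0268]])

```text
time_s: 5.6
tool_pos: [499.0, -144.7, 209.7]
tcp_rot: [[-0.001, -0.671, 0.742], [0.0, 0.742, 0.671], [-1.0, 0.001, -0.0]]
force: [0.4, -0.1, -1.7]
opening: 25.7
```

>>> drive_tool(plan=[[[0,-0.01,0],0],[[0,0,0],0],[[0,0,0],0],[[0,0,0],0],[[0,0,0],0],[[0,0,0],0]])

```text
time_s: 6.2
tool_pos: [500.1, -151.8, 209.7]
tcp_rot: [[-0.0, -0.671, 0.741], [0.0, 0.741, 0.671], [-1.0, 0.0, 0.0]]
force: [-0.3, -0.1, -1.3]
opening: 25.5
```

```bash
python3 - <<'E'
from h import *
import pickle
d=wrist();pickle.dump(d,open('w2.pkl','wb'))
cv2.imwrite('pics/w2.png',d['frame'][:,:,::-1])
print(proj(d,[[463,-110.2,6],[500.5,-151.8,6],[538,-193.4,6]]))
crop(d,200,60,310,180,5,'w2c.png');crop(d,200,140,310,260,5,'w2d.png')
E
python3 st.py
```

```text
[[247.49297504 110.30501894]
 [247.38900305 162.4117398 ]
 [247.29169369 210.80338727]]
6.25 [ 500.1 -152.2  209.8] 0.736 [ 0.  -0.8 -0.3] 25.48122593199834
```

View pics/w2.png

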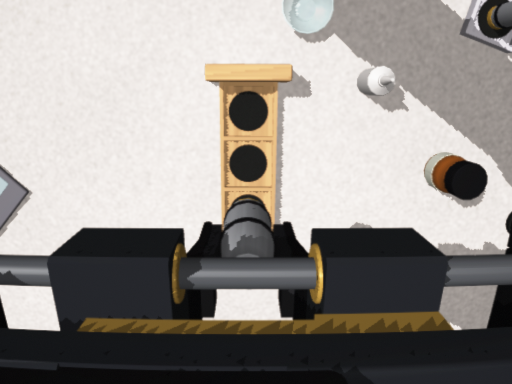

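View pics/w2c.png

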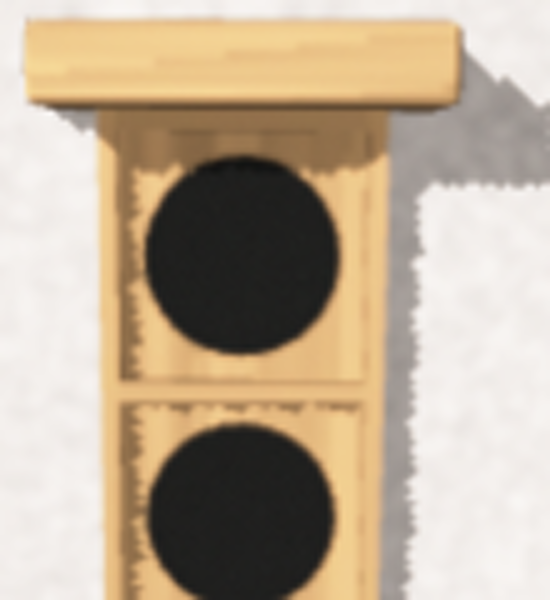

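View pics/w2d.png

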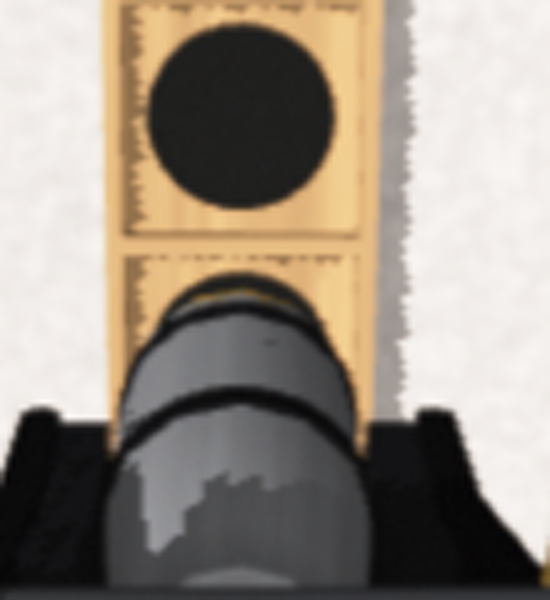

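>>> drive_tool(plan=[[[-0.0182,0.0215,-0.02],0],[[-0.0183,0.0215,-0.03],0],[[0,0,-0.04],0],[[0,0,-0.03],0],[[0,0,-0.02],0],[[0,0,-0.01],0],[[0,0,0],0],[[0,0,0],0],[[0,0,0],0],[[0,0,0],0]])

```text
time_s: 7.25
tool_pos: [464.3, -110.2, 60.9]
tcp_rot: [[0.002, -0.67, 0.743], [0.0, 0.743, 0.67], [-1.0, -0.002, 0.002]]
force: [-0.1, -0.1, -1.7]
opening: 25.4
```

```bash
python3 st.py
```

```text
7.25 [ 464.3 -110.2   60.9] 0.734 [-0.1 -0.1 -1.7] 25.4474897512042
```

>>> drive_tool(plan=[[[0,0,-0.008],0],[[0,0,-0.006],0],[[0,0,-0.003],0],[[0,0,-0.001],0],[[0,0,-0.001],0],[[0,0,0],0],[[0,0,0],0],[[0,0,0],0],[[0,0,0],0]])

```text
time_s: 8.15
tool_pos: [463.5, -110.1, 41.0]
tcp_rot: [[0.0, -0.67, 0.742], [0.0, 0.742, 0.67], [-1.0, -0.0, 0.0]]
force: [0.5, -0.2, -1.0]
opening: 25.6
```

>>> drive_tool(plan=[[[0,0,-0.001],0],[[0,0,0],0],[[0,0,0],0],[[0,0,0],0]])

```text
time_s: 8.55
tool_pos: [463.4, -110.1, 39.9]
tcp_rot: [[-0.0, -0.67, 0.742], [0.0, 0.742, 0.67], [-1.0, 0.0, 0.0]]
force: [-0.1, -0.1, -0.5]
opening: 25.6
```

>>> drive_tool(plan=[[[0,0,-0.0005],0],[[0,0,0],0],[[0,0,0],0],[[0,0,0],0]])

```text
time_s: 8.95
tool_pos: [463.6, -110.1, 39.8]
tcp_rot: [[0.0, -0.67, 0.743], [0.0, 0.743, 0.67], [-1.0, -0.0, 0.0]]
force: [-1.7, 0.4, 5.1]
opening: 25.9
```

>>> drive_tool(plan=[[[0,0,0],0],[[0,0,0],0],[[0,0,0],0],[[0,0,0],0],[[0,0,0],0],[[0,0,0],0],[[0,0,0],0]], jaw=100)

```text
time_s: 9.65
tool_pos: [463.4, -110.1, 39.3]
tcp_rot: [[-0.0, -0.67, 0.742], [0.0, 0.742, 0.67], [-1.0, 0.0, 0.0]]
force: [0.3, -1.0, 1.1]
opening: 73.7
```

>>> drive_tool(plan=[[[0,0,0.02],0],[[0,0,0.03],0],[[0,0,0.04],0],[[0,0,0.04],0],[[0,0,0.04],0]])

```text
time_s: 10.15
tool_pos: [463.0, -110.1, 210.9]
tcp_rot: [[-0.0, -0.67, 0.743], [0.0, 0.743, 0.67], [-1.0, 0.0, -0.0]]
force: [0.4, -0.2, 0.7]
opening: 86.9
```

>>> drive_tool(plan=[[[0.009,0.044,0],-0.0335],[[0.009,0.044,0],-0.0335],[[0.009,0.044,0],-0.0335],[[0.009,0.044,0],-0.0335],[[0.009,0.044,0],-0.0335],[[0.009,0.044,0],-0.0335],[[0.009,0.044,0],-0.0335],[[0.0084,0.044,0],-0.0335],[[0,0,-0.04],0],[[0,0,-0.04],0]])

```text
time_s: 11.15
tool_pos: [535.4, 244.6, 129.1]
tcp_rot: [[0.003, -0.453, 0.892], [0.002, 0.892, 0.453], [-1.0, 0.001, 0.003]]
force: [-0.3, -0.5, -0.8]
opening: 87.0
```

>>> drive_tool(plan=[[[0,0,-0.02],0],[[0,0,0],0],[[0,0,0],0],[[0,0,0],0],[[0,0,0],0]])

```text
time_s: 11.65
tool_pos: [535.9, 242.3, 111.1]
tcp_rot: [[0.003, -0.449, 0.893], [0.002, 0.893, 0.449], [-1.0, 0.0, 0.003]]
force: [0.2, -0.4, 0.1]
opening: 86.8
```

```bash
python3 - <<'E'
from h import *
d=wrist();cv2.imwrite('pics/w3.png',d['frame'][:,:,::-1])
E
python3 st.py
```

```text
11.7 [535.7 242.3 110.9] 0.466 [-0.2  0.6 -0. ] 86.9522729669487
```

View pics/w3.png

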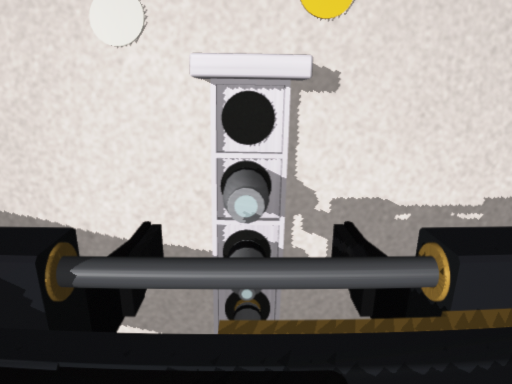

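Run:
```python
from h import *
d=wrist()
print(proj(d,[[534.8,241.8,58],[562.1,188.5,70]]),onz(d,(246,205),58))
```

```text
[[245.4479424  205.50939308]
 [246.26600273 293.1648826 ]] [534.9710374  242.28943014  58.        ]
```

>>> drive_tool(plan=[[[0,0,-0.03],0],[[0,0,-0.03],0],[[0,0,-0.0154],0],[[0,0,0],0],[[0,0,0],0],[[0,0,0],0],[[0,0,0],0]])

```text
time_s: 12.45
tool_pos: [535.8, 242.4, 35.4]
tcp_rot: [[0.002, -0.449, 0.893], [0.001, 0.893, 0.449], [-1.0, 0.0, 0.003]]
force: [0.8, 1.0, -0.0]
opening: 87.2
```

>>> drive_tool(plan=[[[0,0,0],0],[[0,0,0],0],[[0,0,0],0],[[0,0,0],0],[[0,0,0],0],[[0,0,0],0],[[0,0,0],0],[[0,0,0],0],[[0,0,0],0]], jaw=0)

```text
time_s: 13.35
tool_pos: [534.9, 241.9, 33.9]
tcp_rot: [[0.0, -0.449, 0.893], [0.0, 0.893, 0.449], [-1.0, 0.0, 0.0]]
force: [-0.0, 0.9, -1.5]
opening: 31.5
```

>>> drive_tool(plan=[[[0,0,0.01],0],[[0,0,0.02],0],[[0,0,0.03],0],[[0,0,0.03],0],[[0,0,0.03],0],[[0,0,0],0]])

```text
time_s: 13.95
tool_pos: [537.6, 243.1, 159.1]
tcp_rot: [[0.008, -0.449, 0.893], [0.005, 0.894, 0.449], [-1.0, 0.001, 0.009]]
force: [1.2, 1.2, -0.3]
opening: 31.5
```

>>> drive_tool(plan=[[[-0.0034,-0.035,0.005],0.0268],[[-0.0034,-0.042,0.005],0.0268],[[-0.0034,-0.042,0.005],0.0268],[[-0.0034,-0.042,0.005],0.0268],[[-0.0034,-0.042,0.005],0.0268],[[-0.0034,-0.042,0.005],0.0268],[[-0.0034,-0.042,0.005],0.0268],[[-0.0034,-0.042,0.005],0.0268],[[-0.0034,-0.042,0],0.0268],[[-0.0033,-0.0224,0],0.0268]])

```text
time_s: 14.95
tool_pos: [499.6, -155.6, 194.0]
tcp_rot: [[-0.0, -0.667, 0.745], [-0.001, 0.745, 0.667], [-1.0, -0.001, -0.001]]
force: [-0.1, -0.6, -0.5]
opening: 31.6
```

>>> drive_tool(plan=[[[0,0,0],0],[[0,0,0],0],[[0,0,0],0],[[0,0,0],0],[[0,0,0],0]])

```text
time_s: 15.45
tool_pos: [501.1, -150.3, 193.9]
tcp_rot: [[-0.0, -0.671, 0.741], [0.0, 0.741, 0.671], [-1.0, 0.0, 0.0]]
force: [-0.7, -0.2, -0.6]
opening: 31.6
```

```bash
python3 - <<'E'
from h import *
import pickle
d=wrist();pickle.dump(d,open('w4.pkl','wb'))
print(proj(d,[[463.4,-109.9,76],[463.4,-109.9,6],[500.9,-151.5,6]]))
crop(d,150,40,350,260,3,'w4.png')
E
python3 st.py
```

```text
[[246.01279667 115.87999032]
 [246.19012805 111.50701482]
 [246.14202133 165.76492192]]
15.5 [ 501.1 -150.5  193.9] 0.736 [ 1.3 -0.2  0.5] 31.61157299259556
```

View pics/w4.png

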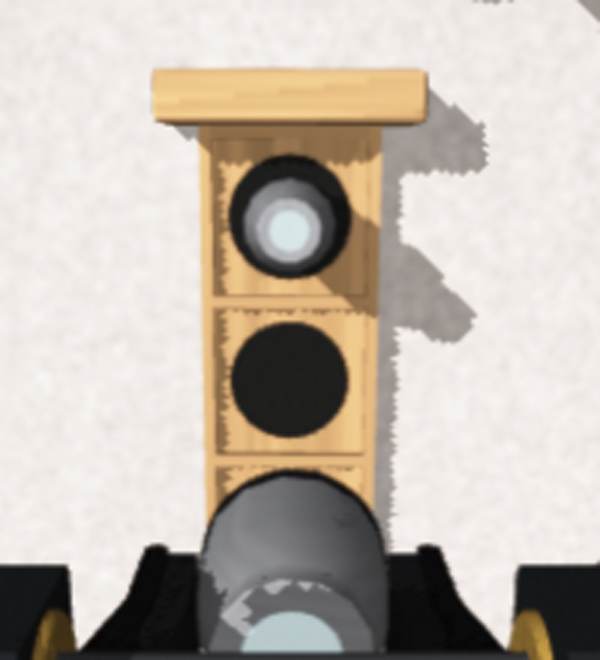

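>>> drive_tool(plan=[[[0,0,-0.03],0],[[0,0,-0.04],0],[[0,0,-0.04],0],[[0,0,-0.02],0],[[0,0,-0.01],0],[[0,0,0],0],[[0,0,0],0],[[0,0,0],0]])

```text
time_s: 16.3
tool_pos: [502.1, -151.7, 55.4]
tcp_rot: [[0.003, -0.67, 0.742], [-0.0, 0.742, 0.67], [-1.0, -0.002, 0.002]]
force: [-0.2, -0.3, -0.8]
opening: 31.1
```

>>> drive_tool(plan=[[[0,0,-0.009],0],[[0,0,-0.006],0],[[0,0,-0.003],0],[[0,0,-0.001],0],[[0,0,-0.001],0],[[0,0,0],0],[[0,0,0],0],[[0,0,0],0],[[0,0,0],0]])

```text
time_s: 17.2
tool_pos: [500.9, -151.5, 34.0]
tcp_rot: [[0.0, -0.67, 0.742], [0.0, 0.742, 0.67], [-1.0, -0.0, 0.0]]
force: [-0.5, -0.2, -1.2]
opening: 31.3
```

>>> drive_tool(plan=[[[0,0,-0.0005],0],[[0,0,0],0],[[0,0,0],0],[[0,0,0],0]])

```text
time_s: 17.6
tool_pos: [501.1, -151.5, 33.8]
tcp_rot: [[0.0, -0.67, 0.743], [0.0, 0.743, 0.67], [-1.0, -0.0, 0.0]]
force: [-0.4, 0.5, 5.0]
opening: 31.2
```

Contact; release and go for the stout one.

>>> drive_tool(plan=[[[0,0,0],0],[[0,0,0],0],[[0,0,0],0],[[0,0,0],0],[[0,0,0],0],[[0,0,0],0],[[0,0,0],0]], jaw=100)

```text
time_s: 18.3
tool_pos: [500.9, -151.5, 33.4]
tcp_rot: [[-0.0, -0.67, 0.743], [0.0, 0.743, 0.67], [-1.0, 0.0, 0.0]]
force: [-0.6, -1.0, 0.3]
opening: 79.4
```

>>> drive_tool(plan=[[[0,0,0.02],0],[[0,0,0.03],0],[[0,0,0.04],0],[[0,0,0.04],0],[[0,0,0.04],0]])

```text
time_s: 18.8
tool_pos: [500.5, -151.5, 205.0]
tcp_rot: [[-0.0, -0.67, 0.743], [0.0, 0.743, 0.67], [-1.0, 0.0, -0.0]]
force: [0.8, -0.5, -1.0]
opening: 87.0
```

>>> drive_tool(plan=[[[0.0076,0.0425,0],-0.0335],[[0.0077,0.0425,0],-0.0335],[[0.0076,0.0425,0],-0.0335],[[0.0077,0.0425,0],-0.0335],[[0.0076,0.0425,0],-0.0335],[[0.0077,0.0425,0],-0.0335],[[0.0076,0.0425,0],-0.0335],[[0.0077,0.0425,0],-0.0335],[[0,0,-0.03],0],[[0,0,-0.03],0]])

```text
time_s: 19.8
tool_pos: [562.5, 191.0, 143.2]
tcp_rot: [[0.002, -0.453, 0.892], [0.001, 0.892, 0.453], [-1.0, 0.0, 0.002]]
force: [-1.1, -0.1, -0.9]
opening: 87.0
```

>>> drive_tool(plan=[[[0,0,-0.0235],0],[[0,0,0],0],[[0,0,0],0],[[0,0,0],0],[[0,0,0],0],[[0,0,0],0]])

```text
time_s: 20.4
tool_pos: [562.8, 188.7, 121.2]
tcp_rot: [[0.002, -0.449, 0.893], [0.001, 0.893, 0.449], [-1.0, 0.0, 0.002]]
force: [0.7, -0.4, 0.2]
opening: 86.8
```

```bash
python3 - <<'E'
from h import *
d=wrist();crop(d,150,40,350,330,2,'w5.png')
print(proj(d,[[562.1,188.5,70],[587.6,137.8,64]]))
E
python3 st.py
```

```text
[[246.00169733 206.08085074]
 [246.15380486 276.94459095]]
20.45 [562.6 188.7 120.9] 0.466 [ 0.6  0.2 -0.4] 86.80478342895414
```

View pics/w5.png

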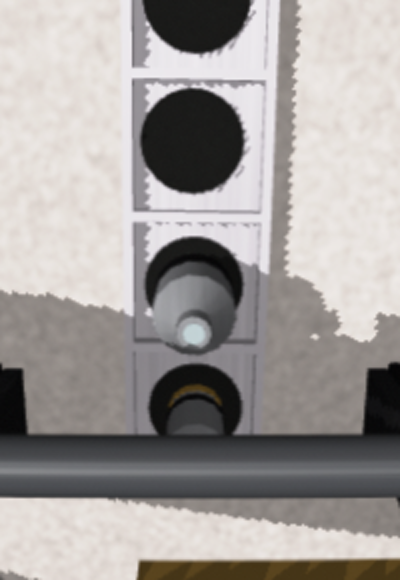

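>>> drive_tool(plan=[[[0,0,-0.03],0],[[0,0,-0.03],0],[[0,0,-0.02],0],[[0,0,0],0],[[0,0,0],0],[[0,0,0],0],[[0,0,0],0]])

```text
time_s: 21.15
tool_pos: [563.1, 188.9, 41.5]
tcp_rot: [[0.003, -0.449, 0.893], [0.001, 0.893, 0.449], [-1.0, -0.0, 0.003]]
force: [-0.3, 0.4, 0.7]
opening: 86.9
```

>>> drive_tool(plan=[[[0,0,0],0],[[0,0,0],0],[[0,0,0],0],[[0,0,0],0],[[0,0,0],0],[[0,0,0],0],[[0,0,0],0],[[0,0,0],0],[[0,0,0],0]], jaw=0)

```text
time_s: 22.05
tool_pos: [562.2, 188.6, 40.0]
tcp_rot: [[0.0, -0.449, 0.893], [0.0, 0.893, 0.449], [-1.0, -0.0, 0.0]]
force: [0.5, 1.0, -0.6]
opening: 28.6
```

>>> drive_tool(plan=[[[0,0,0.01],0],[[0,0,0.02],0],[[0,0,0.03],0],[[0,0,0.03],0],[[0,0,0.03],0],[[0,0,0],0]])

```text
time_s: 22.65
tool_pos: [565.0, 189.3, 165.1]
tcp_rot: [[0.009, -0.449, 0.893], [0.004, 0.894, 0.449], [-1.0, -0.0, 0.009]]
force: [-0.2, 0.4, -0.9]
opening: 28.8
```

>>> drive_tool(plan=[[[-0.0024,-0.03,0.005],0.0268],[[-0.0024,-0.042,0.005],0.0268],[[-0.0024,-0.042,0.005],0.0268],[[-0.0024,-0.042,0.005],0.0268],[[-0.0024,-0.042,0.005],0.0268],[[-0.0024,-0.042,0.005],0.0268],[[-0.0024,-0.042,0],0.0268],[[-0.0024,-0.042,0],0.0268],[[-0.0024,-0.042,0],0.0268],[[-0.0021,-0.0156,0],0.0268]])

```text
time_s: 23.65
tool_pos: [536.6, -198.5, 189.7]
tcp_rot: [[-0.001, -0.666, 0.746], [-0.002, 0.746, 0.666], [-1.0, -0.001, -0.002]]
force: [0.2, 0.0, -0.9]
opening: 28.4
```

>>> drive_tool(plan=[[[0,0,0],0],[[0,0,0],0],[[0,0,0],0],[[0,0,0],0],[[0,0,0],0]])

```text
time_s: 24.15
tool_pos: [538.7, -191.8, 189.9]
tcp_rot: [[-0.0, -0.671, 0.741], [0.0, 0.741, 0.671], [-1.0, 0.0, 0.0]]
force: [-0.4, -0.6, -1.4]
opening: 28.9
```

```bash
python3 - <<'E'
from h import *
d=wrist()
print(proj(d,[[500.9,-151.5,58],[538.4,-193.1,6]]))
crop(d,150,0,350,260,2,'w6.png')
E
python3 st.py
```

```text
[[245.84679126 114.90713309]
 [245.95298891 166.58675333]]
24.2 [ 538.7 -192.1  190. ] 0.736 [ 0.1 -0.8 -1.8] 28.38857465699125
```

View pics/w6.png

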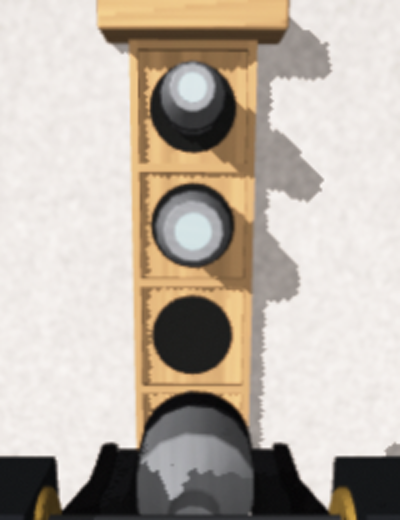

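>>> drive_tool(plan=[[[0,0,-0.03],0],[[0,0,-0.04],0],[[0,0,-0.03],0],[[0,0,-0.02],0],[[0,0,-0.01],0],[[0,0,0],0],[[0,0,0],0],[[0,0,0],0]])

```text
time_s: 25.0
tool_pos: [539.5, -193.4, 61.4]
tcp_rot: [[0.003, -0.67, 0.742], [-0.001, 0.742, 0.67], [-1.0, -0.002, 0.002]]
force: [-0.2, -0.7, -0.1]
opening: 28.4
```

>>> drive_tool(plan=[[[0,0,-0.009],0],[[0,0,-0.006],0],[[0,0,-0.003],0],[[0,0,-0.001],0],[[0,0,-0.001],0],[[0,0,0],0],[[0,0,0],0],[[0,0,0],0],[[0,0,0],0]])

```text
time_s: 25.9
tool_pos: [538.5, -193.1, 40.0]
tcp_rot: [[0.0, -0.67, 0.742], [0.0, 0.742, 0.67], [-1.0, -0.0, 0.0]]
force: [0.3, -0.1, -1.7]
opening: 28.9
```

>>> drive_tool(plan=[[[0,0,-0.0005],0],[[0,0,0],0],[[0,0,0],0],[[0,0,0],0]])

```text
time_s: 26.3
tool_pos: [538.7, -193.2, 39.8]
tcp_rot: [[0.001, -0.67, 0.743], [-0.0, 0.743, 0.67], [-1.0, -0.0, 0.0]]
force: [-1.2, -0.6, 4.7]
opening: 28.7
```

>>> drive_tool(plan=[[[0,0,0],0],[[0,0,0],0],[[0,0,0],0],[[0,0,0],0],[[0,0,0],0],[[0,0,0],0],[[0,0,0],0]], jaw=100)

```text
time_s: 27.0
tool_pos: [538.4, -193.1, 39.4]
tcp_rot: [[-0.0, -0.67, 0.742], [0.0, 0.742, 0.67], [-1.0, 0.0, 0.0]]
force: [0.9, -0.1, -0.2]
opening: 76.9
```

>>> drive_tool(plan=[[[0,0,0.02],0],[[0,0,0.03],0],[[0,0,0.04],0],[[0,0,0.04],0],[[0,0,0.04],0]])

```text
time_s: 27.5
tool_pos: [538.1, -193.0, 211.0]
tcp_rot: [[-0.0, -0.67, 0.743], [0.0, 0.743, 0.67], [-1.0, 0.0, 0.0]]
force: [0.1, 0.8, 0.0]
opening: 86.9
```

>>> drive_tool(plan=[[[0.0062,0.0414,0],-0.0335],[[0.0061,0.0414,0],-0.0335],[[0.0062,0.0414,0],-0.0335],[[0.0061,0.0413,0],-0.0335],[[0.0062,0.0414,0],-0.0335],[[0.0061,0.0413,0],-0.0335],[[0.0062,0.0414,0],-0.0335],[[0.0061,0.0413,0],-0.0335],[[0,0,-0.03],0],[[0,0,-0.03],0]])

```text
time_s: 28.5
tool_pos: [588.1, 140.3, 149.3]
tcp_rot: [[0.002, -0.453, 0.892], [0.001, 0.892, 0.453], [-1.0, 0.0, 0.003]]
force: [0.9, -0.4, -0.7]
opening: 86.8
```

>>> drive_tool(plan=[[[0,0,-0.0295],0],[[0,0,0],0],[[0,0,0],0],[[0,0,0],0],[[0,0,0],0],[[0,0,0],0]])

```text
time_s: 29.1
tool_pos: [588.4, 138.0, 121.4]
tcp_rot: [[0.002, -0.449, 0.893], [0.001, 0.893, 0.449], [-1.0, -0.0, 0.002]]
force: [-0.2, -1.3, 0.3]
opening: 86.6
```

```bash
python3 - <<'E'
from h import *
d=wrist();crop(d,180,140,320,260,5,'w7.png')
print(proj(d,[[587.6,137.8,64]]))
import pickle;pickle.dump(d,open('w7.pkl','wb'))
E
python3 st.py
```

```text
[[245.825207   203.06952387]]
29.15 [588.2 137.9 121.1] 0.466 [-0.  -0.9 -0.2] 87.25472701505633
```

View pics/w7.png

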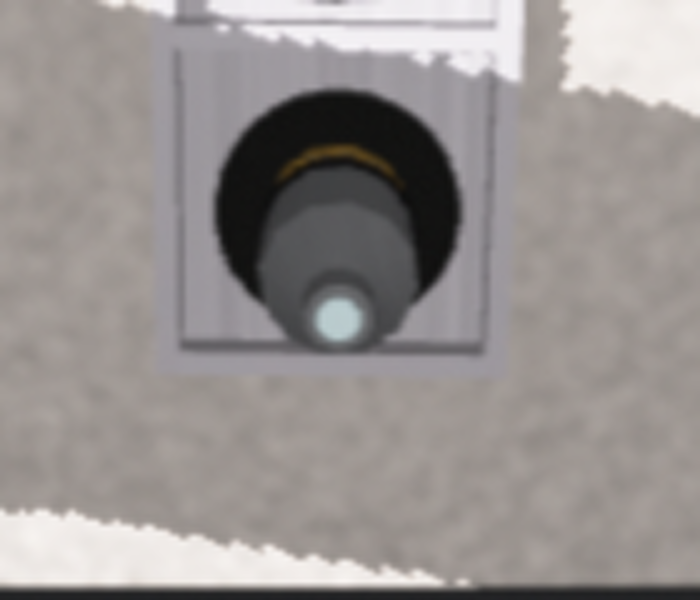

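>>> drive_tool(plan=[[[0.0005,0.0003,-0.03],0],[[0,0,-0.03],0],[[0,0,-0.022],0],[[0,0,0],0],[[0,0,0],0],[[0,0,0],0],[[0,0,0],0]])

```text
time_s: 29.85
tool_pos: [589.2, 138.4, 39.5]
tcp_rot: [[0.003, -0.449, 0.893], [0.001, 0.893, 0.449], [-1.0, -0.0, 0.003]]
force: [0.9, -0.1, -0.2]
opening: 86.8
```

>>> drive_tool(plan=[[[0,0,0],0],[[0,0,0],0],[[0,0,0],0],[[0,0,0],0],[[0,0,0],0],[[0,0,0],0],[[0,0,0],0],[[0,0,0],0],[[0,0,0],0],[[0,0,0],0]], jaw=0)

```text
time_s: 30.85
tool_pos: [588.2, 138.2, 38.0]
tcp_rot: [[0.0, -0.449, 0.893], [0.0, 0.893, 0.449], [-1.0, 0.0, 0.0]]
force: [-0.9, 0.0, 0.1]
opening: 20.5
```

>>> drive_tool(plan=[[[0,0,0.01],0],[[0,0,0.02],0],[[0,0,0.03],0],[[0,0,0.03],0],[[0,0,0.03],0],[[0,0,0],0]])

```text
time_s: 31.45
tool_pos: [591.1, 138.6, 163.2]
tcp_rot: [[0.009, -0.449, 0.893], [0.003, 0.893, 0.449], [-1.0, -0.001, 0.009]]
force: [1.3, -0.5, 0.2]
opening: 20.7
```

>>> drive_tool(plan=[[[-0.0012,-0.03,0.005],0.0268],[[-0.0012,-0.042,0.005],0.0268],[[-0.0012,-0.042,0.005],0.0268],[[-0.0012,-0.042,0.005],0.0268],[[-0.0012,-0.042,0.005],0.0268],[[-0.0012,-0.042,0.005],0.0268],[[-0.0012,-0.042,0.002],0.0268],[[-0.0012,-0.042,0],0.0268],[[-0.0012,-0.03,0],0.0268],[[-0.0014,-0.0189,0],0.0268]])

```text
time_s: 32.45
tool_pos: [574.4, -238.3, 189.4]
tcp_rot: [[-0.001, -0.668, 0.744], [-0.001, 0.744, 0.668], [-1.0, 0.0, -0.002]]
force: [-0.9, 0.3, -0.7]
opening: 21.1
```

>>> drive_tool(plan=[[[0,0,0],0],[[0,0,0],0],[[0,0,0],0],[[0,0,0],0],[[0,0,0],0]])

```text
time_s: 32.95
tool_pos: [576.3, -233.4, 189.9]
tcp_rot: [[-0.0, -0.671, 0.741], [0.001, 0.741, 0.671], [-1.0, 0.0, 0.0]]
force: [0.0, -0.4, -1.3]
opening: 20.8
```

```bash
python3 - <<'E'
from h import *
d=wrist()
print(proj(d,[[538.4,-193.1,70],[575.9,-234.8,6]]))
crop(d,150,0,350,260,2,'w8.png')
E
python3 st.py
```

```text
[[245.77506338 115.75116318]
 [245.86674567 166.62969072]]
33.0 [ 576.2 -233.7  190. ] 0.735 [ 0.8  0.  -0.9] 20.71136737718167
```

View pics/w8.png

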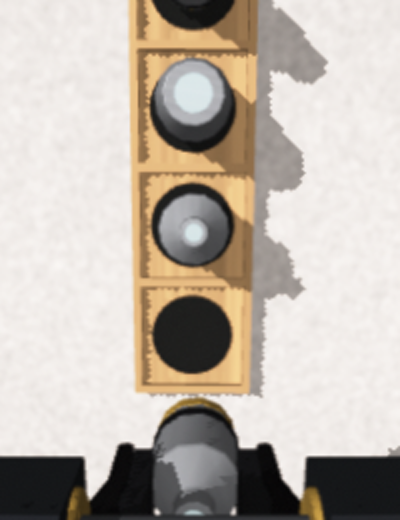

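Slim is held upright, stout is centred in its cell, and cell 4 lies where predicted (246,167).

>>> drive_tool(plan=[[[0,0,-0.03],0],[[0,0,-0.04],0],[[0,0,-0.03],0],[[0,0,-0.02],0],[[0,0,-0.01],0],[[0,0,0],0],[[0,0,0],0],[[0,0,0],0]])

```text
time_s: 33.8
tool_pos: [577.0, -235.2, 61.5]
tcp_rot: [[0.003, -0.67, 0.742], [-0.001, 0.742, 0.67], [-1.0, -0.002, 0.002]]
force: [-0.3, -0.2, -1.3]
opening: 20.9
```

>>> drive_tool(plan=[[[0,0,-0.01],0],[[0,0,-0.006],0],[[0,0,-0.004],0],[[0,0,-0.001],0],[[0,0,-0.001],0],[[0,0,0],0],[[0,0,0],0],[[0,0,0],0],[[0,0,0],0]])

```text
time_s: 34.7
tool_pos: [576.0, -234.8, 38.1]
tcp_rot: [[0.0, -0.67, 0.742], [0.0, 0.742, 0.67], [-1.0, -0.0, 0.0]]
force: [-0.0, 0.0, -1.5]
opening: 20.7
```

>>> drive_tool(plan=[[[0,0,-0.0005],0],[[0,0,0],0],[[0,0,0],0],[[0,0,0],0]])

```text
time_s: 35.1
tool_pos: [576.2, -234.9, 37.8]
tcp_rot: [[0.001, -0.67, 0.743], [-0.0, 0.743, 0.67], [-1.0, -0.0, 0.0]]
force: [-0.5, -0.0, 4.6]
opening: 20.8
```

>>> drive_tool(plan=[[[0,0,0],0],[[0,0,0],0],[[0,0,0],0],[[0,0,0],0],[[0,0,0],0],[[0,0,0],0],[[0,0,0],0]], jaw=100)

```text
time_s: 35.8
tool_pos: [575.9, -234.8, 37.4]
tcp_rot: [[-0.0, -0.67, 0.742], [0.0, 0.742, 0.67], [-1.0, 0.0, 0.0]]
force: [-0.2, -0.0, -0.1]
opening: 68.7
```

>>> drive_tool(plan=[[[0,0,0.02],0],[[0,0,0.03],0],[[0,0,0.04],0],[[0,0,0.04],0],[[0,0,0.04],0],[[0.02,-0.022,0.03],0],[[0.02,-0.022,0.03],0],[[0,0,0],0],[[0,0,0],0],[[0,0,0],0]])

```text
time_s: 36.8
tool_pos: [614.8, -277.5, 265.8]
tcp_rot: [[-0.003, -0.67, 0.742], [0.002, 0.742, 0.67], [-1.0, 0.003, -0.001]]
force: [0.3, 0.5, -0.0]
opening: 86.9
```

>>> drive_tool(plan=[[[0,0,0],0],[[0,0,0],0],[[0,0,0],0],[[0,0,0],0],[[0,0,0],0]])

```text
time_s: 37.3
tool_pos: [615.9, -278.7, 267.4]
tcp_rot: [[-0.0, -0.67, 0.742], [0.0, 0.742, 0.67], [-1.0, 0.0, 0.0]]
force: [0.6, -0.5, -0.7]
opening: 87.2
```

```bash
python3 - <<'E'
from h import *
d=wrist()
print(proj(d,[[463.4,-109.9,76],[500.9,-151.5,58],[538.4,-193.1,70],[575.9,-234.8,64]]))
crop(d,150,0,350,260,2,'w9.png')
e=env.snapshot('side');crop(e,240,200,400,310,5,'e9.png')
d=env.snapshot('scene');cv2.imwrite('pics/s9.png',d['frame'][:,:,::-1])
E
python3 st.py
```

```text
[[246.76335794 -75.00465239]
 [246.80272053  -6.50740393]
 [246.82611002  50.09165848]
 [246.79356012 106.80284496]]
37.45 [ 615.9 -278.8  267.5] 0.734 [-0.6  0.3 -0. ] 87.17350831462987
```

View pics/w9.png

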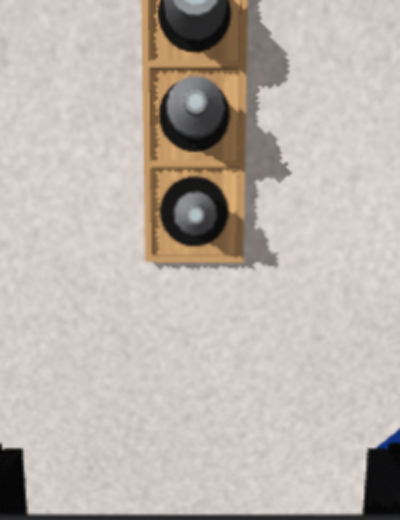

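View pics/e9.png

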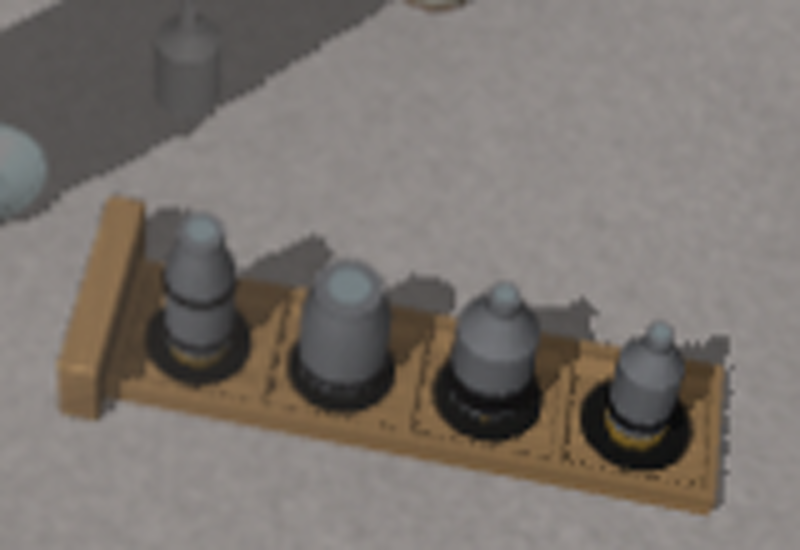

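View pics/s9.png

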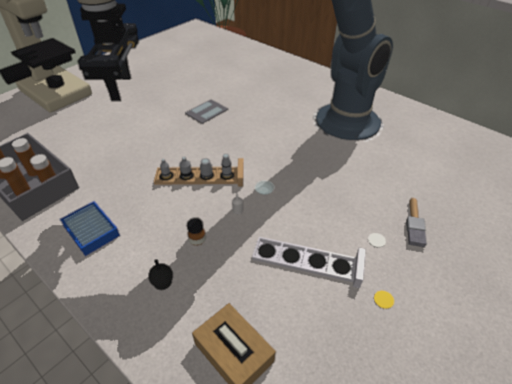

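All four stand upright and centred in the right order: tall, squat, stout, slim from the plate. The source rack is empty, and the gripper is clear.

```bash
python3 -c "
from plant import env
print(env.finish_job())"
```

```text
the job is handed in; nothing more can be done
None
```

I moved all four objectives to the wooden rack in their original order, counting from the raised end plate: tall, squat, stout, slim. The job is handed in; the robot clock last read about 37.5 s of the 118 s allowed.

- **Placing:** I lowered each one until the wrist force read about 5 N of contact, then opened the jaws and lifted straight off.
- **Last checks:** The side and scene pictures show all four upright on their black discs. In the wrist pictures each nose was within about 1 px of where a centred objective should appear. The aluminium rack is empty and the open gripper stands well clear.
- **Disagreements:**
  - The closed jaws read 1.5 to 3.5 mm less than the stated barrel diameters, though nothing slipped or tilted.
  - The scene and side cameras differed by up to about 3 mm on position, so I checked with the wrist camera before each placing.

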